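# Snap the end cover onto the blower bearing

## Task

Take the spanner that was left lying across the open bearing and lay it flat inside the red tool tray. Then set the blue end cover the right way up in the bearing's mouth and press it straight down until it snaps in and its rim is fully home all round, and keep pressing it firmly (about 10 newtons): finish still pushing down on the cover, without letting go. Leave everything else on the bench where it is.

Things in the scene. Friction and masses are not known exactly. Their poses are not given: they have to be found in the camera images.
- bearing: Cast-iron four-bolt flange bearing (green, square flange 108 mm, round boss 84 mm across at the top) bolted on a round dark steel blower end plate (190 mm across, 10 mm thick) that lies flat and does not move; its yaw varies. Origin: centre of the plate's underside on the bench, z up.
- bearing_mouth (a point): Centre of the open round mouth of the bearing, level with the boss's flat top face, 48 mm above the bench. The mouth is 57 mm across and 22 mm deep. Six sprung brass nibs spaced round it stand in 5 mm below the face and leave 42 mm between them; the cover's bead pushes them outward and snaps past.
- cover: Blue end cover, loose, 0.13 to 0.25 kg, round, lying right way up. Origin: centre of its plug's underside, z up. Plug 21.6 mm high (lead-in 39 to 52 mm across, bead 52 mm at 9.4 to 10.9 mm up, neck 40 mm); rim 68 mm across, 21.6 to 25.6 mm up; round crown to grip or push on, 46 mm across, 25.6 to 39.6 mm up, upright sides. Starts on the bench in one of three spots on the robot's right.
- cover_seat (a point): Centre of the underside of the cover's rim, 21.6 mm above the cover's origin. Cover home: it meets bearing_mouth. Resting on the nibs, the rim stands about 16 mm above the face; the push it takes rises to 6 to 12 N (up to 30 if held tilted or off centre) with the rim about 11 mm above the face, then drops and from about 6 mm the nibs pull the cover home.
- spanner: Steel combination spanner, loose, 0.11 to 0.22 kg, 190 mm long, 8 mm thick and flat; shank 14 mm wide, between 68 mm either side of the origin; open jaw end (about 35 mm wide) towards +x, ring end (29 mm) towards -x. Origin: middle of the underside, 6 mm from its centre of mass. Starts flat across the bearing's mouth on the boss's face, its underside 48 mm above the bench.
- spanner_ring (a point): Point in the spanner's ring end, 90 mm from the spanner's origin towards -x, 4 mm above the underside.
- spanner_jaw (a point): Point in the spanner's open jaw end, 90 mm from the spanner's origin towards +x, 4 mm above the underside.
- tray: Red open steel tool tray, fixed, on the robot's left: outside 250 mm (its x) by 140 mm (its y), 30 mm high, walls and floor 4 mm thick. Origin: centre of its underside on the bench.
- old_cover: Bystander: worn, rust-brown steel cover, 72 mm across, 18 mm high, lying on the bench. Origin: centre of its underside. Starts in one of the three spots on the right.
- grease_tin: Bystander: yellow closed tin with a pale lid, 60 mm across, 45 mm high. Origin: centre of its underside. Starts in one of the three spots on the right.
- hammer: Bystander: hammer, 300 mm long, lying beyond the bearing. Origin on its underside.
- wire_brush: Bystander: hand brush lying beyond the tray. Origin on its underside.
- tea_glass: Bystander: empty glass, 64 mm across, 88 mm high, standing. Origin: centre of its underside.
- spare_race: Bystander: loose steel bearing ring, 72 mm across, 17 mm high, lying flat. Origin: centre of its underside.
- chisel: Bystander: dark steel chisel, 180 mm long, up to 12 mm thick, lying on the right. Origin on its underside.
Things that resemble listed ones, but are neither listed nor needed, are in the scene too. There is more than one size of the cover; the one meant has the size given above.

How it is judged:
On the way, in this order (a step that is already met when the one before it is completed fails the run):
1. the spanner lies inside the tool tray, let go and at rest (x of spanner_ring in the frame of tray between -0.121 and 0.121 m and y of spanner_ring in the frame of tray between -0.066 and 0.066 m and z of each of spanner_ring, spanner_jaw in the frame of tray below 0.02 m and x of spanner_jaw in the frame of tray between -0.121 and 0.121 m and y of spanner_jaw in the frame of tray between -0.066 and 0.066 m and linear speed of spanner below 0.02 m/s and contact force between the fingers and spanner below 0.1 N), for 0.3 s.
2. the cover has snapped into the bearing, its rim home on the face all round (z of cover_seat in the frame of bearing_mouth below 0.002 m and horizontal distance between cover_seat and bearing_mouth below 0.003 m and angle between the z axis of cover and the z axis of bearing, either way round below 0.05 rad and angle between cover's own z axis and vertical below 0.05 rad), for 0.2 s.
At the end, for the whole second after the job is handed in: Spanner untouched in the tray, both ends inside the walls and less than 20 mm above its underside. Cover snapped home (rim within 2 mm of the face, 3 mm of centre, 0.05 rad of level) and still pressed down by the gripper: over 5 N between cover and bearing, over 4 N from the gripper (all of step 1 and all of step 2 and linear speed of cover below 0.02 m/s and contact force between cover and bearing above 5 N and contact force between any of the fingers, the arm and cover above 4 N); the arm keeps its last pose, push and grip.
It fails at once if a bystander is moved by more than 25 mm (distance of any of old_cover, grease_tin, hammer, wire_brush, tea_glass, spare_race, chisel from where it was at the start of the episode above 0.025 m).
It fails at once if a bystander is tipped over (angle between any of old_cover, grease_tin, hammer, wire_brush, tea_glass, spare_race, chisel's own z axis and vertical above 0.4 rad).
It also fails if it takes over 72 s, if anything falls off the work surface, if the arm or the gripper's body presses on something with over 40 N, if the wrist force passes 120 N, or if a joint passes its speed limit or range.

## Robot

A 6-joint arm with a two-finger parallel gripper is mounted at the origin on the work surface. World frame = base frame: x ahead of the robot, y to its left, z up, the work surface at z = 0. Lengths are in m, angles in rad, forces in N, time in s.
With the tool pointing down it reaches from about 0.25 to 0.725 m from the base axis. Payload 4 kg.
Tool frame: the origin (TCP) lies on the centre line of the jaws, within the pads' length; the fingertips stand 22 mm ahead of it and the grasp point (between the pads) lies 3 mm ahead of it; z points along the fingers, y is the line along which they close (so a half turn about z gives the same grasp; the last joint's range is limited). The gripper opens to 85 mm and grips with 20 to 120 N. Pads are 22 mm wide; open, the fingers measure 114 mm over their backs; the gripper's body (76 mm by 85 mm) begins 54 mm behind the grasp point. The pads swing forward as they close: fully open they stand 13 mm farther back than shut.
Start: joints at [1.117, 0.241, 0.005, 1.335, 0, 1.571], TCP at [0.219, 0.449, 0.253] pointing down, gripper open.
Joint ranges: [-2.72, 2.72], [-1.05, 1.87], [-1.09, 1.28], [-1.99, 2.15], [-1.42, 1.44], [-3.14, 3.14]. Speed limits (rad/s): [2.79, 2.79, 3.14, 3.14, 3.14, 3.14].

## Interface

Orientations are given as a unit quaternion [x, y, z, w].
In Python, from workcell import bot gives the robot as it stands.
- The arm moves only by the shell command python3 -m inch 'ROWS'. ROWS is JSON, one flat list of numbers, 7 for each row, row after row: the shift along the world's x, y, z in mm, then the turn, a rotation vector about the world's x, y, z in rad, then the opening in per cent of the stroke, from 0 (shut) to 100 (fully open). A call has 1 to 8 rows; each row is the pose to reach, as a shift and turn from the pose commanded when the call began; what a row does not reach only later rows make up. A row lasts 1/12 s, in which the tool goes at most 41.7 mm and 7.16 degrees, less where a joint would pass 70% of its speed; a pose out of reach is approached as far as the arm can. A call with a gripper value outside its range is refused whole. The fingers move at their own pace and stop on an object; the grip force is fixed at half the most. Time passes only in rows, so rows that repeat a pose let the fingers close. It gives the time, the measured TCP pose, the force, the opening and the grip force at its end, in the units of the state.
- bot.get_obs(): the state, without advancing time (a new reading comes with each control period).
- bot.camera(name): name is "side" or "top"; returns the picture (480x640x3 uint8, blue, green, red); there is no depth.
- bot.camera_info(name): a dict with "intrinsics" (3x3 intrinsics, pixels), "camera_from_world" (4x4, takes a point from world to camera coordinates). Camera axes: x right, y down, z forward; pixel columns grow to the right and rows downward; lengths in m; the calibration is good to about 2 mm. A picture is of the moment at which its call begins. camera_info takes no time and is no camera call.
- bot.job_done(): hands the job in; it is judged then, once.
Trained networks look in the newest picture that a camera, given by its name, has taken for a name from the list of things; names that differ only in an ending like _2 or _b are one class to them, and where a whole thing is asked for, a point or a joint stands for the part that bears it (a point fixed in the world has none). Each returns a list of dicts, best first, with "confidence" (0 to 1); they miss things now and then, are a little off and sometimes report something else, mostly with a low value. They report only what shows in the picture. A call takes as long as a camera call. They do not tell look-alikes from the thing itself.
- bot.silhouettes(camera, target): "mask" (480x640 bool, what is visible of it) and "uv" ([column, row] in pixels, amid what is visible of it).
- bot.spot_point(camera, target): "uv" ([column, row] in pixels: a listed point, or the origin of a listed thing).
The state is a dict: "clock": time; "joint_pos": joint angles; "joint_vel": joint speeds; "tau": joint torques, N m; "eef_pos": TCP position; "tool_rot": TCP orientation; "ft_force": force on the tool from outside, world axes, zero at the start; "ft_torque": the same for the moment, N m; "grip_width": finger opening in m; "grasp_force": force on a finger pad.
Only numpy, scipy, OpenCV 4.12 (cv2) and the standard library are available. Lean on these libraries where they do the work, as an engineer would, in place of code of your own. Each camera call takes 0.05 s, during which the arm holds its last target. There are 200 camera calls.

## Working session

There is one attempt and no reset: what is moved stays moved. The work goes in short steps, Python scripts to look and compute and a shell command to move; the robot and the scene stay as the last step left them, time stands still between calls to the robot, and variables do not carry over. Pictures are saved under pics/ and viewed, at most 10 in all, crops included, and the job is handed in when it is done.

```bash
mkdir -p pics; ls; cat > h.py <<'E'
import numpy as np, cv2
from workcell import bot
def ray(cam,uv):
    i=bot.camera_info(cam);K=np.array(i["intrinsics"]);T=np.array(i["camera_from_world"])
    R=T[:3,:3];c=-R.T@T[:3,3];d=R.T@np.linalg.inv(K)@np.array([uv[0],uv[1],1.]);return c,d
def atz(cam,uv,z):
    c,d=ray(cam,uv);return c+d*(z-c[2])/d[2]
def proj(cam,p):
    i=bot.camera_info(cam);K=np.array(i["intrinsics"]);T=np.array(i["camera_from_world"])
    q=K@(T[:3,:3]@np.array(p)+T[:3,3]);return q[:2]/q[2]
E
python3 - <<'E'
from h import *
o=bot.get_obs();print({k:np.round(v,3) for k,v in o.items()})
for c in("top","side"):
    cv2.imwrite(f"pics/{c}0.png",bot.camera(c))
    i=bot.camera_info(c);print(c,np.round(i["intrinsics"],1).tolist(),np.round(ray(c,(320,240)),3).tolist())
z={"bearing_mouth":.048,"cover":0,"cover_seat":.0216,"spanner":.048,"spanner_ring":.052,"spanner_jaw":.052,"tray":0}
for n in z:
    for c in("top","side"):
        for r in bot.spot_point(c,n)[:3]: print(n,c,np.round(r["uv"],1),round(r["confidence"],2),np.round(atz(c,r["uv"],z[n]),3))
E
```

```text
pics
{'clock': np.float64(0.0), 'joint_pos': array([1.117, 0.241, 0.004, 1.335, 0.   , 1.571]), 'joint_vel': array([ 0.   , -0.   ,  0.002,  0.001,  0.001, -0.   ]), 'tau': array([ 1.0000e-03, -3.7232e+01,  2.5241e+01,  1.7000e-02,  0.0000e+00,
        0.0000e+00]), 'eef_pos': array([0.219, 0.449, 0.252]), 'tool_rot': array([ 0.225,  0.974, -0.001, -0.   ]), 'ft_force': array([-0.221,  0.201,  0.262]), 'ft_torque': array([-0.009,  0.027, -0.051]), 'grasp_force': np.float64(0.0), 'grip_width': np.float64(0.086)}
top [[538.1, 0.0, 322.4], [0.0, 538.1, 227.1], [0.0, 0.0, 1.0]] [[0.438, 0.045, 1.27], [0.056, -0.007, -0.999]]
side [[551.4, 0.0, 314.9], [0.0, 551.4, 243.7], [0.0, 0.0, 1.0]] [[0.058, 1.346, 0.889], [0.289, -0.811, -0.509]]
bearing_mouth top [306.2 254.3] 0.68 [0.475 0.068 0.048]
bearing_mouth top [324.3 215.3] 0.58 [0.563 0.025 0.048]
bearing_mouth side [312.  244.9] 0.76 [0.55  0.039 0.048]
bearing_mouth side [332.3 248.5] 0.32 [0.486 0.039 0.048]
cover top [498.3 301.1] 0.79 [ 0.357 -0.38   0.   ]
cover top [431.  201.3] 0.73 [ 0.596 -0.23   0.   ]
cover top [450.8 332.5]
[... 579 characters left out ...]
]
spanner top [222.1 130.7] 0.45 [0.763 0.257 0.048]
spanner side [309.4 242. ] 0.81 [0.563 0.025 0.048]
spanner side [352.4 205.8] 0.31 [ 0.508 -0.242  0.048]
spanner_ring top [307.5 254.7] 0.96 [0.473 0.065 0.052]
spanner_ring side [334.6 250.4] 0.7 [0.475 0.053 0.052]
spanner_ring side [369.5 226.5] 0.5 [ 0.416 -0.116  0.052]
spanner_jaw top [341.4 184.7] 0.68 [ 0.632 -0.015  0.052]
spanner_jaw side [294.9 230.7] 0.79 [ 0.626 -0.018  0.052]
spanner_jaw side [328.7 189.1] 0.48 [ 0.622 -0.333  0.052]
tray top [204.6 242.8] 0.76 [0.508 0.308 0.   ]
tray top [325.5 215.3] 0.45 [0.567 0.022 0.   ]
tray side [286.2 316.1] 0.82 [0.519 0.319 0.   ]
tray side [220.7 351.5] 0.48 [0.615 0.493 0.   ]
```

View pics/top0.png

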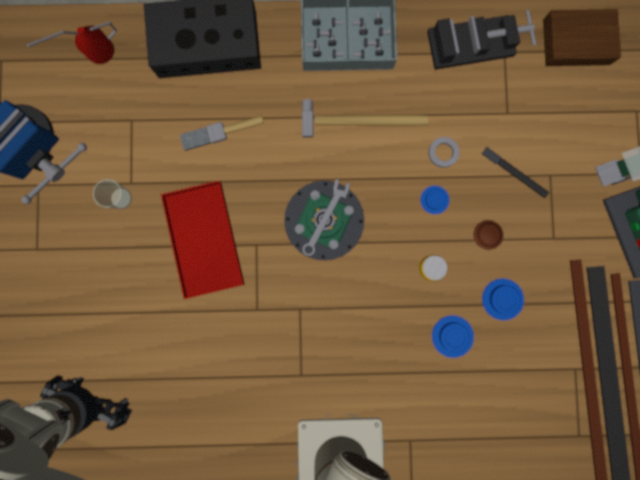

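View pics/side0.png

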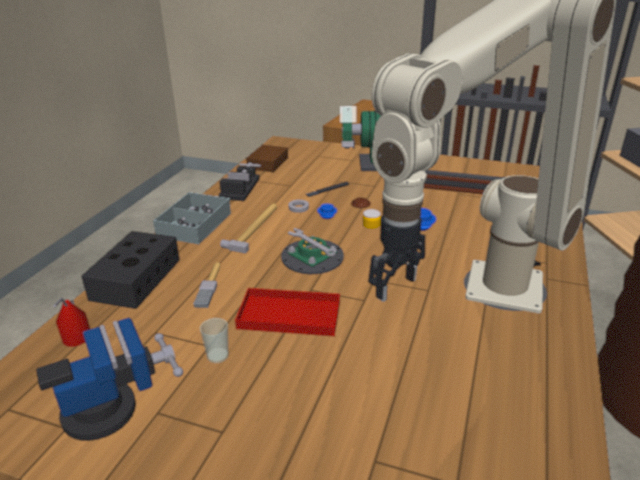

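The top picture shows the spanner on the bearing from ring (308,250) to jaw (341,187), and the red tray at (204,240). There are three blue covers: A (435,200) about 28 px wide, B (503,299) and C (453,336) about 40 px. 68 mm at this range is about 29 px, so A fits. I'll measure it and confirm with a crop.

```bash
python3 - <<'E'
from h import *
im=bot.camera("top")
cv2.imwrite("pics/crop1.png",np.hstack([cv2.resize(im[170:270,265:385],(480,400),interpolation=3),cv2.resize(im[170:250,390:450],(300,400),interpolation=3)]))
hsv=cv2.cvtColor(im,cv2.COLOR_BGR2HSV)
b=cv2.inRange(hsv,(100,120,60),(130,255,255))
n,l,s,c=cv2.connectedComponentsWithStats(b)
for k in range(1,n):
    if s[k][4]>200:
        u=c[k]; (x,y),r=cv2.minEnclosingCircle(np.argwhere(l==k)[:,::-1].astype(np.float32)); 
        print("blue",u.round(1),s[k],r.__round__(1),"dia mm",round(2*np.sqrt(s[k][4]/np.pi)/538.1*1245,1),atz("top",u,.026).round(4))
r=cv2.inRange(hsv,(0,150,60),(6,255,255))|cv2.inRange(hsv,(174,150,60),(180,255,255))
n,l,s,c=cv2.connectedComponentsWithStats(r);k=1+np.argmax(s[1:,4])
print("tray", c[k], np.round([atz("top",p,.03) for p in cv2.boxPoints(cv2.minAreaRect(np.argwhere(l==k)[:,::-1].astype(np.float32)))],4).tolist())
m=bot.silhouettes("top","spanner")[0]["mask"];p=np.argwhere(m)[:,::-1].astype(np.float32)
w=np.array([atz("top",q,.056)[:2] for q in p]);mu=w.mean(0);v=np.linalg.eigh(np.cov((w-mu).T))[1][:,-1]
t=(w-mu)@v;print("spanner",len(p),mu,v,t.min(),t.max(),"mid",mu+v*(t.min()+t.max())/2,"yaw",np.degrees(np.arctan2(v[1],v[0])))
for c_ in("top",):
  M=bot.silhouettes(c_,"bearing")
  for q in M[:2]:
    mm=q["mask"]; pts=np.argwhere(mm)[:,::-1].astype(np.float32); ctr,rad=cv2.minEnclosingCircle(pts); print("bearing",q["confidence"],ctr,rad,rad/538.1*1260*2,atz(c_,ctr,.01))
E
```

```text
blue [  5.  110.8] [  0 102  15  23 205] 11.6 dia mm 37.4 [0.8262 0.7683 0.026 ]
blue [ 16.6 143.6] [  0 121  38  51 674] 29.2 dia mm 67.8 [0.7473 0.7395 0.026 ]
blue [434.5 199.4] [421 186  28  28 603] 13.8 dia mm 64.1 [ 0.5969 -0.233   0.026 ]
blue [502.7 298.9] [ 483  279   41   41 1308] 20.6 dia mm 94.4 [ 0.3631 -0.3818  0.026 ]
blue [452.4 336.1] [ 433  316   40   41 1318] 20.7 dia mm 94.8 [ 0.2812 -0.2623  0.026 ]
tray [201.85723096 239.23450509] [[0.6225, 0.4043, 0.03], [0.6517, 0.2663, 0.03], [0.4089, 0.2132, 0.03], [0.3808, 0.3492, 0.03]]
spanner 599 [0.55931455 0.02092131] [-0.87123032  0.49087446] -0.09077165612706364 0.09892590854058536 mid [0.55576243 0.02292267] yaw 150.60192658093047
bearing 0.64 (363.8638610839844, 118.48826599121094) 64.29471588134766 301.1014384333694 [ 0.79698165 -0.07495654  0.01      ]
bearing 0.61 (323.96099853515625, 220.11178588867188) 41.062808990478516 192.3030638468795 [0.55508619 0.02557488 0.01      ]
```

View pics/crop1.png

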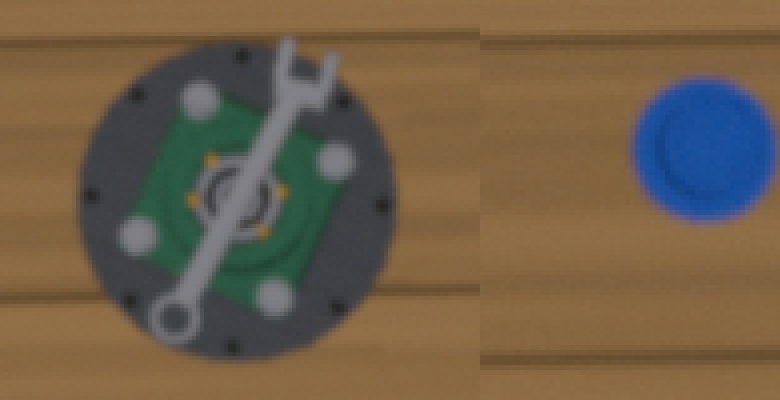

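The crop confirms the cover: A, at crop (705,148) or top (435,200), has a rim of about 64–68 mm and its round crown is up. B and C are about 94 mm across. The spanner lies over the mouth centre. I'm setting out above the spanner.

```bash
python3 -m inch '[340,-428,-100,0,0,-0.06,50, 340,-428,-100,0,0,-0.06,50, 340,-428,-100,0,0,-0.06,50, 340,-428,-100,0,0,-0.06,50, 340,-428,-100,0,0,-0.06,50, 340,-428,-100,0,0,-0.06,50, 340,-428,-100,0,0,-0.06,50, 340,-428,-100,0,0,-0.06,50]'
```

```text
clock: 1.62
eef_pos: [0.4241, 0.1909, 0.1933]
tool_rot: [0.254, 0.967, 0.0, 0.0]
ft_force: [0.7, 1.1, -0.2]
grip_width: 0.0427
grasp_force: 0.0
```

```bash
python3 -m inch '[135,-170,-43,0,0,0,50, 135,-170,-43,0,0,0,50, 135,-170,-43,0,0,0,50, 135,-170,-43,0,0,0,50, 135,-170,-43,0,0,0,50, 135,-170,-43,0,0,0,50, 135,-170,-43,0,0,0,50, 135,-170,-43,0,0,0,50]'
python3 - <<'E'
from h import *
im=bot.camera("top");s=bot.camera("side");print(bot.get_obs()["eef_pos"],proj("top",bot.get_obs()["eef_pos"]))
cv2.imwrite("pics/a.png",np.hstack([cv2.resize(im[170:270,275:375],(400,400),interpolation=3),cv2.resize(s[190:290,250:350],(400,400),interpolation=3)]))
E
```

```text
clock: 2.28
eef_pos: [0.5578, 0.0222, 0.1498]
tool_rot: [0.255, 0.967, 0.0, -0.001]
ft_force: [-0.1, 0.5, -0.3]
grip_width: 0.043
grasp_force: 0.0
[0.55737715 0.02366451 0.15049392] [325.74519568 212.76261282]
```

View pics/a.png

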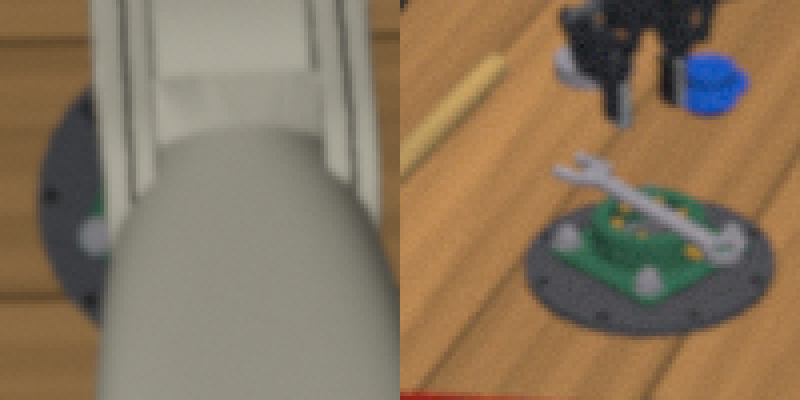

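The side crop (right half) shows the open fingers above the shank with the closing line across it. I'm descending and gripping.

```bash
python3 -m inch '[0,0,-40,0,0,0,50, 0,0,-60,0,0,0,50, 0,0,-70,0,0,0,50, 0,0,-77,0,0,0,50, 0,0,-77,0,0,0,50, 0,0,-77,0,0,0,50]'; python3 -m inch '[0,0,0,0,0,0,0, 0,0,0,0,0,0,0, 0,0,0,0,0,0,0, 0,0,0,0,0,0,0, 0,0,0,0,0,0,0, 0,0,0,0,0,0,0, 0,0,0,0,0,0,0, 0,0,0,0,0,0,0]'
```

```text
clock: 2.88
eef_pos: [0.5586, 0.0233, 0.0743]
tool_rot: [0.254, 0.967, 0.0, 0.001]
ft_force: [0.9, 0.5, -0.2]
grip_width: 0.0427
grasp_force: 0.0
clock: 3.55
eef_pos: [0.5592, 0.0228, 0.0749]
tool_rot: [0.254, 0.967, 0.001, 0.001]
ft_force: [-0.3, 0.6, 5.8]
grip_width: 0.0109
grasp_force: 58.8
```

```bash
python3 -m inch '[0,0,15,0,0,0,0, 0,0,30,0,0,0,0, 0,0,50,0,0,0,0, 0,0,70,0,0,0,0, 0,0,70,0,0,0,0, 0,0,70,0,0,0,0]'
python3 - <<'E'
from h import *
s=bot.camera("side");cv2.imwrite("pics/b.png",cv2.resize(s[170:290,240:360],(600,600),interpolation=3))
o=bot.get_obs();print(o["ft_force"],o["ft_torque"],o["grip_width"])
E
```

```text
clock: 4.05
eef_pos: [0.5589, 0.0225, 0.1442]
tool_rot: [0.254, 0.967, 0.0, 0.001]
ft_force: [-0.2, -0.1, -1.6]
grip_width: 0.0112
grasp_force: 58.7
[-0.81590726 -0.36333468 -2.0897736 ] [ 0.01936216 -0.00620968  0.02365563] 0.010961668061624576
```

View pics/b.png

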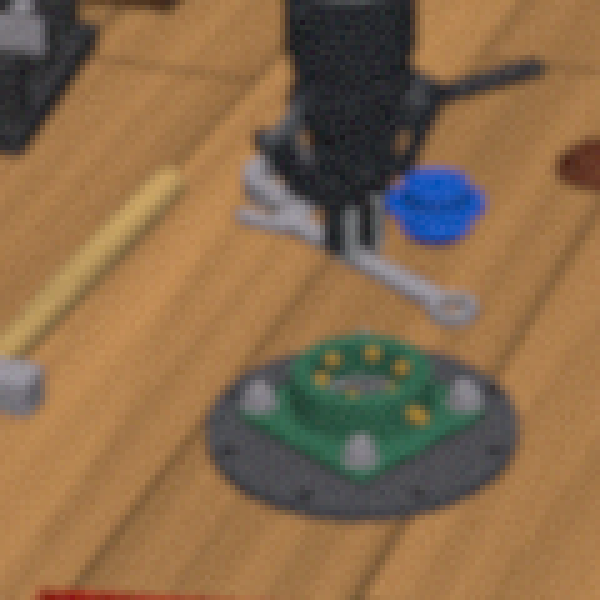

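The spanner is held level (about 2 N) and the mouth is clear. I'm carrying it to the tray with a turn of +0.73 rad.

```bash
python3 -m inch '[-39,286,0,0,0,0.73,0, -39,286,0,0,0,0.73,0, -39,286,0,0,0,0.73,0, -39,286,0,0,0,0.73,0, -39,286,0,0,0,0.73,0, -39,286,0,0,0,0.73,0, -39,286,0,0,0,0.73,0, -39,286,0,0,0,0.73,0]'; python3 -m inch '[0,0,0,0,0,0,0, 0,0,0,0,0,0,0]';python3 - <<'E'
from h import *
for c in("top","side"):
  for n in("spanner_ring","spanner_jaw"):
    for r in bot.camera(c)is not None and bot.spot_point(c,n)[:2]: print(c,n,round(r["confidence"],2),atz(c,r["uv"],.121).round(3))
im=bot.camera("top");h=cv2.cvtColor(im,cv2.COLOR_BGR2HSV)
cv2.imwrite("pics/mouth.png",cv2.resize(im[170:270,275:375],(600,600),interpolation=3))
for r in bot.spot_point("top","bearing_mouth")[:2]: print(r["confidence"],r["uv"],atz("top",r["uv"],.048))
for r in bot.spot_point("side","bearing_mouth")[:2]: print(r["confidence"],r["uv"],atz("side",r["uv"],.048))
g=cv2.inRange(h,(18,100,80),(30,255,255));ys,xs=np.nonzero(g[195:240,300:350])
p=np.argwhere(g[195:240,300:350])[:,::-1]+[300,195];print(len(p))
n,l,s,c=cv2.connectedComponentsWithStats(g[195:240,300:350]);print([(atz("top",c[k]+[300,195],.043).round(4).tolist(),int(s[k][4])) for k in range(1,n)])
dk=cv2.inRange(h,(0,0,0),(180,80,110));
E
```

```text
clock: 4.77
eef_pos: [0.5167, 0.3155, 0.1411]
tool_rot: [-0.112, 0.994, 0.001, -0.001]
ft_force: [1.0, -1.3, -1.6]
grip_width: 0.0107
grasp_force: 58.9
clock: 4.93
eef_pos: [0.518, 0.308, 0.1413]
tool_rot: [-0.108, 0.994, -0.001, -0.002]
ft_force: [-0.4, -0.6, -1.6]
grip_width: 0.0111
grasp_force: 58.9
top spanner_ring 0.7 [0.597 0.463 0.121]
top spanner_ring 0.64 [0.425 0.288 0.121]
top spanner_jaw 0.79 [0.602 0.328 0.121]
side spanner_ring 0.87 [0.423 0.284 0.121]
side spanner_jaw 0.91 [0.6   0.332 0.121]
0.41 [360.3, 119.5] [ 0.78391067 -0.06301448  0.048     ]
0.95 [314.1, 244.8] [0.54403022 0.03619682 0.048     ]
0.7 [326.4, 218.9] [ 0.56125149 -0.12760445  0.048     ]
60
[([0.5776, 0.0412, 0.043], 8), ([0.5797, 0.0146, 0.043], 7), ([0.5587, -0.0, 0.043], 7), ([0.5543, 0.0514, 0.043], 9), ([0.5324, 0.037, 0.043], 8), ([0.5347, 0.0115, 0.043], 4), ([0.5134, 0.0464, 0.043], 17)]
```

View pics/mouth.png

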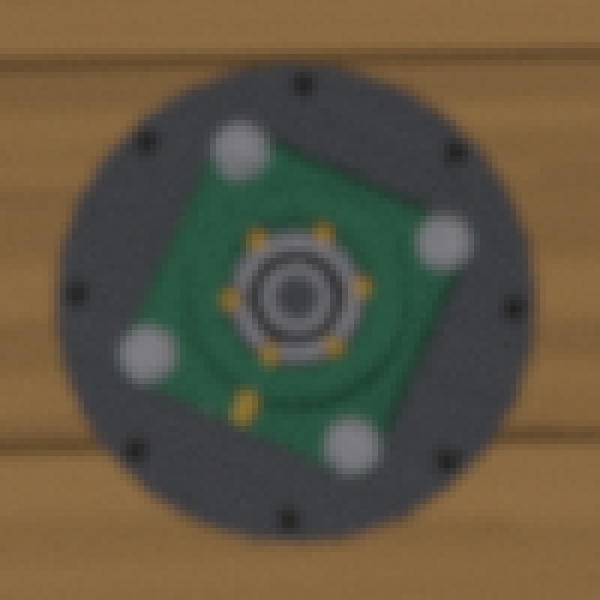

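The nibs (crop about (230..365, 230..355)) give the mouth centre as (0.5563, 0.0260). The spanner is level and centred over the tray, at about 14° to the tray's 12°. I'm lowering it.

```bash
python3 -m inch '[3,0,-40,0,0,0,0, 3,0,-70,0,0,0,0, 3,0,-90,0,0,0,0, 3,0,-100,0,0,0,0, 3,0,-105,0,0,0,0, 3,0,-107,0,0,0,0, 3,0,-107,0,0,0,0, 3,0,-107,0,0,0,0]'
```

```text
clock: 6.15
eef_pos: [0.5233, 0.3094, 0.038]
tool_rot: [-0.108, 0.994, 0.001, 0.001]
ft_force: [-0.9, -0.1, -0.9]
grip_width: 0.0113
grasp_force: 58.9
```

```bash
python3 -m inch '[0,0,-2,0,0,0,0, 0,0,-4,0,0,0,0, 0,0,-6,0,0,0,0, 0,0,-6,0,0,0,0]'
```

```text
clock: 6.48
eef_pos: [0.5226, 0.309, 0.0311]
tool_rot: [-0.108, 0.994, 0.0, 0.001]
ft_force: [-0.3, -0.2, 1.4]
grip_width: 0.0106
grasp_force: 59.3
```

Touching down. Releasing to 50% and raising.

```bash
python3 -m inch '[0,0,0,0,0,0,40, 0,0,0,0,0,0,40, 0,0,0,0,0,0,40, 0,0,0,0,0,0,40, 0,0,0,0,0,0,40, 0,0,0,0,0,0,40]'; python3 -m inch '[0,0,20,0,0,0,40, 0,0,50,0,0,0,40, 0,0,90,0,0,0,40, 0,0,130,0,0,0,40, 0,0,130,0,0,0,40, 0,0,130,0,0,0,40]'; python3 - <<'E'
from h import *
for c in("top","side"):
  for n in("spanner_ring","spanner_jaw"):
    for r in bot.camera(c)is not None and bot.spot_point(c,n)[:2]: print(c,n,round(r["confidence"],2),atz(c,r["uv"],.008).round(3))
E
```

```text
clock: 6.98
eef_pos: [0.5221, 0.3086, 0.0303]
tool_rot: [-0.108, 0.994, -0.0, -0.0]
ft_force: [0.2, 0.8, -0.2]
grip_width: 0.0345
grasp_force: 0.0
clock: 7.48
eef_pos: [0.5242, 0.3099, 0.1641]
tool_rot: [-0.108, 0.994, 0.002, 0.004]
ft_force: [-0.3, -0.3, -0.7]
grip_width: 0.0343
grasp_force: 0.0
top spanner_ring 0.77 [0.43  0.284 0.008]
top spanner_jaw 0.83 [0.604 0.331 0.008]
top spanner_jaw 0.65 [0.553 0.026 0.008]
side spanner_ring 0.9 [0.43  0.279 0.008]
side spanner_jaw 0.61 [0.61  0.328 0.008]
side spanner_jaw 0.37 [ 0.597 -0.232  0.008]
```

Both spanner ends are inside the tray. Going to the cover.

```bash
python3 -m inch '[74,-543,-34,0,0,0,90, 74,-543,-34,0,0,0,90, 74,-543,-34,0,0,0,90, 74,-543,-34,0,0,0,90, 74,-543,-34,0,0,0,90, 74,-543,-34,0,0,0,90, 74,-543,-34,0,0,0,90, 74,-543,-34,0,0,0,90]'; python3 -m inch '[0,0,0,0,0,0,90, 0,0,0,0,0,0,90]'
```

```text
clock: 8.55
eef_pos: [0.5668, -0.023, 0.1391]
tool_rot: [-0.108, 0.994, 0.0, -0.0]
ft_force: [0.8, 0.2, 0.2]
grip_width: 0.0768
grasp_force: 0.0
clock: 8.72
eef_pos: [0.5668, -0.0236, 0.1389]
tool_rot: [-0.105, 0.994, 0.0, -0.001]
ft_force: [-0.5, 0.8, 0.3]
grip_width: 0.0771
grasp_force: 0.0
```

```bash
python3 -m inch '[30,-209,-9,0,0,0,90, 30,-209,-9,0,0,0,90, 30,-209,-9,0,0,0,90, 30,-209,-9,0,0,0,90, 30,-209,-9,0,0,0,90, 30,-209,-9,0,0,0,90, 30,-209,-9,0,0,0,90, 30,-209,-9,0,0,0,90]'; python3 - <<'E'
from h import *
s=bot.camera("side");t=bot.camera("top");print(bot.get_obs()["eef_pos"])
cv2.imwrite("pics/c.png",np.hstack([cv2.resize(s[140:240,270:370],(400,400),interpolation=3),cv2.resize(t[150:250,390:490],(400,400),interpolation=3)]))
for r in bot.spot_point("side","cover")[:3]: print(r["confidence"],atz("side",r["uv"],0))
h=cv2.cvtColor(s,cv2.COLOR_BGR2HSV)[180:240,300:350]
b=cv2.inRange(h,(100,120,60),(130,255,255));n,l,q,c=cv2.connectedComponentsWithStats(b);k=1+np.argmax(q[1:,4]);print(q[k],atz("side",c[k]+[300,180],.02))
E
```

```text
clock: 9.38
eef_pos: [0.597, -0.2286, 0.13]
tool_rot: [-0.108, 0.994, 0.001, -0.001]
ft_force: [-0.9, 1.0, -0.6]
grip_width: 0.0769
grasp_force: 0.0
[ 0.59712244 -0.22765755  0.13051149]
0.94 [ 0.28068815 -0.25285142  0.        ]
0.64 [ 0.5984395  -0.23235495  0.        ]
0.61 [ 0.34644058 -0.36611548  0.        ]
[ 18  24  18  14 190] [ 0.59643777 -0.23349124  0.02      ]
```

View pics/c.png

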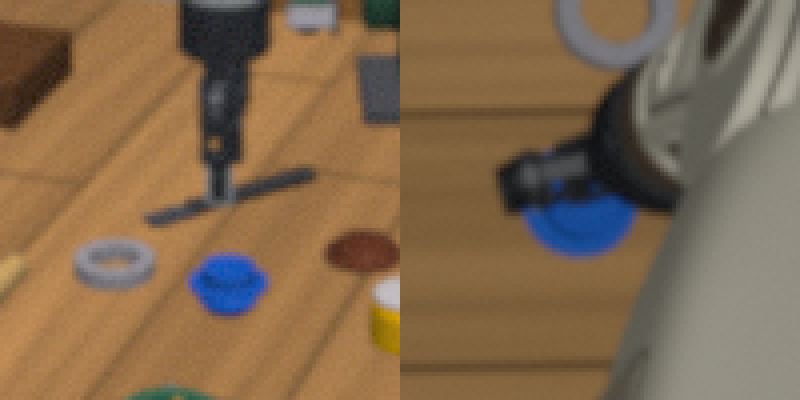

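The side crop shows the cover right way up at (228,285), with the gripper above it. Descending.

```bash
python3 -m inch '[0,-2,-35,0,0,0,90, 0,-2,-60,0,0,0,90, 0,-2,-75,0,0,0,90, 0,-2,-83,0,0,0,90, 0,-2,-83,0,0,0,90, 0,-2,-83,0,0,0,90]'; python3 -m inch '[0,0,0,0,0,0,40, 0,0,0,0,0,0,40, 0,0,0,0,0,0,40, 0,0,0,0,0,0,40, 0,0,0,0,0,0,40, 0,0,0,0,0,0,40]'
```

```text
clock: 10.03
eef_pos: [0.5975, -0.231, 0.0482]
tool_rot: [-0.109, 0.994, -0.0, 0.0]
ft_force: [0.6, 0.6, 0.1]
grip_width: 0.0768
grasp_force: 0.0
clock: 10.53
eef_pos: [0.5985, -0.2324, 0.05]
tool_rot: [-0.108, 0.994, -0.001, 0.002]
ft_force: [0.2, 0.1, 6.3]
grip_width: 0.0433
grasp_force: 61.4
```

```bash
python3 -m inch '[0,0,10,0,0,0,40, 0,0,30,0,0,0,40, 0,0,60,0,0,0,40, 0,0,90,0,0,0,40, 0,0,90,0,0,0,40, 0,0,90,0,0,0,40]';  python3 -m inch '[-41,258,0,0,0,0,40, -41,258,0,0,0,0,40, -41,258,0,0,0,0,40, -41,258,0,0,0,0,40, -41,258,0,0,0,0,40, -41,258,0,0,0,0,40, -41,258,0,0,0,0,40, -41,258,0,0,0,0,40]'; python3 -m inch '[0,0,0,0,0,0,40, 0,0,0,0,0,0,40, 0,0,0,0,0,0,40]'
python3 - <<'E'
from h import *
s=bot.camera("side");o=bot.get_obs();print(o["eef_pos"],o["ft_force"],o["grip_width"])
cv2.imwrite("pics/d.png",cv2.resize(s[170:290,250:370],(600,600),interpolation=3))
h=cv2.cvtColor(s,cv2.COLOR_BGR2HSV)[180:260,280:350]
b=cv2.inRange(h,(100,120,60),(130,255,255));n,l,q,c=cv2.connectedComponentsWithStats(b);k=1+np.argmax(q[1:,4]);print(q[k],c[k]+[280,180])
p=np.array([.5563,.026,o["eef_pos"][2]-.05+.0236]);print("expected rim centre px",proj("side",p),"per 10mm x",proj("side",p+[.01,0,0])-proj("side",p),"y",proj("side",p+[0,.01,0])-proj("side",p))
xs=np.nonzero((l==k).any(0))[0];print("cols",280+xs.min(),280+xs.max())
E
```

```text
clock: 11.03
eef_pos: [0.5985, -0.2327, 0.1408]
tool_rot: [-0.108, 0.994, -0.001, 0.002]
ft_force: [-0.2, -0.4, -2.1]
grip_width: 0.0433
grasp_force: 61.2
clock: 11.7
eef_pos: [0.5541, 0.0294, 0.1363]
tool_rot: [-0.111, 0.994, 0.0, -0.002]
ft_force: [-0.6, -0.8, -1.7]
grip_width: 0.0433
grasp_force: 61.5
clock: 11.95
eef_pos: [0.556, 0.0246, 0.1372]
tool_rot: [-0.107, 0.994, -0.0, -0.0]
ft_force: [0.6, 0.1, -2.0]
grip_width: 0.0432
grasp_force: 61.5
[0.55610009 0.02446344 0.13727667] [ 0.59343415 -0.0158326  -1.49283998] 0.042942054651231465
[ 22  37  21  17 186] [313.12903226 226.18817204]
expected rim centre px [311.01363751 223.95906505] per 10mm x [-3.20944166 -0.51968268] y [-1.18430563  1.58072402]
cols 302 322
```

View pics/d.png

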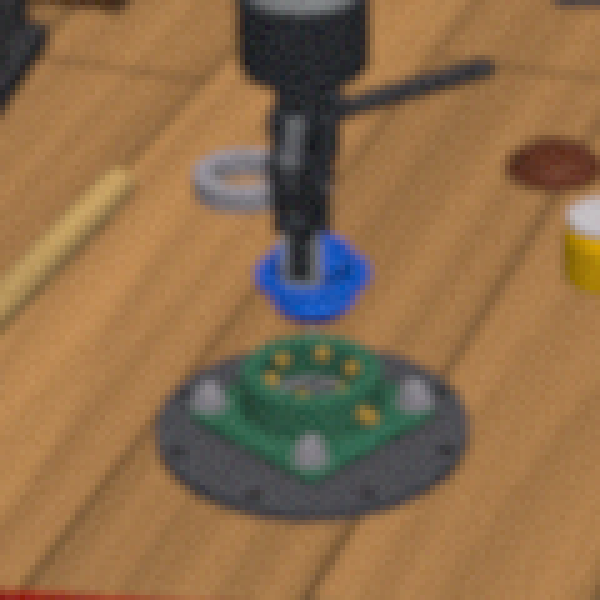

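The cover hangs level above the mouth: rim at crop columns 257–370, boss at about 238–383. I'll measure the offset between them in the side view.

```bash
python3 - <<'E'
from h import *
R=[];G=[];C=[]
for i in range(4):
    s=bot.camera("side");h=cv2.cvtColor(s,cv2.COLOR_BGR2HSV)
    g=cv2.inRange(h,(40,70,30),(90,255,255))[225:275,285:350]
    top=[np.nonzero(g[r])[0] for r in range(12,24)]
    G.append([(285+(t.min()+t.max())/2,int(t.max()-t.min())) for t in top if len(t)])
    b=cv2.inRange(h,(100,120,50),(130,255,255))[200:240,290:335]
    C.append([(290+(t.min()+t.max())/2,int(t.max()-t.min()),r+200) for r in range(40) for t in [np.nonzero(b[r])[0]] if len(t)>5])
print(G[0]);print(C[0]);
w=[max(c,key=lambda t:t[1]) for c in C];print(w);print([sorted(g,key=lambda t:-t[1])[:4] for g in G])
y=cv2.inRange(h,(15,90,70),(32,255,255))[235:262,295:330];n,l,q,c=cv2.connectedComponentsWithStats(y);print([((c[k]+[295,235]).round(1).tolist(),int(q[k][4])) for k in range(1,n)])
N=[(.5776,.0412),(.5347,.0115),(.5797,.0146),(.5324,.037),(.5587,0),(.5543,.0514)]
print("pred nibs",[proj("side",(a,b_,.045)).round(1).tolist() for a,b_ in N],"boss",proj("side",(.5563,.026,.048)))
E
```

```text
[(np.float64(310.5), 3), (np.float64(312.0), 12), (np.float64(312.0), 16), (np.float64(312.0), 20), (np.float64(312.0), 24), (np.float64(312.0), 26), (np.float64(312.0), 26), (np.float64(311.5), 27), (np.float64(312.0), 28), (np.float64(312.0), 28), (np.float64(312.0), 32), (np.float64(312.0), 32)]
[(np.float64(312.0), 14, 220), (np.float64(312.5), 17, 221), (np.float64(312.5), 19, 222), (np.float64(312.0), 20, 223), (np.float64(312.0), 20, 224), (np.float64(312.0), 20, 225), (np.float64(312.0), 20, 226), (np.float64(312.0), 18, 227), (np.float64(312.0), 16, 228), (np.float64(312.5), 15, 229), (np.float64(312.0), 14, 230), (np.float64(312.0), 12, 231), (np.float64(312.0), 10, 232), (np.float64(312.0), 6, 233)]
[(np.float64(312.0), 20, 223), (np.float64(312.0), 20, 223), (np.float64(312.0), 20, 223), (np.float64(312.0), 20, 223)]
[[(np.float64(312.0), 32), (np.float64(312.0), 32), (np.float64(312.0), 28), (np.float64(312.0), 28)], [(np.float64(312.0), 32), (np.float64(312.0), 32), (np.float64(312.0), 28), (np.float64(312.0), 28)], [(np.float64(312.0), 32), (np.float64(312.0), 32), (np.float64(312.5), 29), (np.float64(312.0), 28)], [(np.float64(312.0), 32), (np.float64(312.0), 32), (np.float64(312.5), 29), (np.float64(312.0), 28)]]
[([300.5, 236.8], 57), ([323.3, 236.5], 51), ([314.0, 240.0], 9), ([306.0, 241.7], 7), ([320.0, 243.0], 9), ([303.9, 245.1], 8), ([310.0, 248.0], 1), ([323.0, 252.5], 16)]
pred nibs [[302.9, 244.6], [319.9, 242.1], [305.4, 240.2], [317.7, 246.4], [313.6, 239.0], [309.1, 247.6]] boss [311.38813758 242.45117709]
```

The residual is about 1 mm in x and 1.5 mm in y. Correcting it and descending to just above the nibs.

```bash
python3 -m inch '[1,1.5,-15,0,0,0,40, 1,1.5,-30,0,0,0,40, 1,1.5,-38,0,0,0,40, 1,1.5,-42,0,0,0,40, 1,1.5,-42,0,0,0,40, 1,1.5,-42,0,0,0,40]'; python3 -m inch '[0,0,-1,0,0,0,40, 0,0,-2,0,0,0,40, 0,0,-3,0,0,0,40, 0,0,-4,0,0,0,40, 0,0,-5,0,0,0,40, 0,0,-6,0,0,0,40]'
```

```text
clock: 12.7
eef_pos: [0.5572, 0.0274, 0.0959]
tool_rot: [-0.108, 0.994, -0.0, 0.0]
ft_force: [0.2, -0.3, -2.2]
grip_width: 0.0432
grasp_force: 61.5
clock: 13.2
eef_pos: [0.5578, 0.0272, 0.0907]
tool_rot: [-0.108, 0.994, -0.0, 0.001]
ft_force: [-1.4, -2.6, 7.0]
grip_width: 0.0432
grasp_force: 62.0
```

Pressing has begun. Lateral forces ask for a shift of about (-0.5, -1) mm.

```bash
python3 -m inch '[-0.5,-1,0,0,0,0,40, -0.5,-1,-1,0,0,0,40, -0.5,-1,-2,0,0,0,40, -0.5,-1,-3,0,0,0,40]'; python3 -m inch '[0,0,-1,0,0,0,40, 0,0,-2,0,0,0,40, 0,0,-3,0,0,0,40]'
```

```text
clock: 13.53
eef_pos: [0.558, 0.0267, 0.0888]
tool_rot: [-0.108, 0.994, 0.0, 0.002]
ft_force: [-1.6, 0.5, 12.6]
grip_width: 0.0433
grasp_force: 62.6
clock: 13.78
eef_pos: [0.5586, 0.0268, 0.0871]
tool_rot: [-0.108, 0.994, 0.0, 0.003]
ft_force: [-3.6, -0.6, 18.6]
grip_width: 0.0431
grasp_force: 63.2
```

```bash
python3 -m inch '[-1.5,0,0,0,0,0,40, -1.5,0,0,0,0,0,40]'; python3 -m inch '[0,0,-1,0,0,0,40, 0,0,-2,0,0,0,40, 0,0,-3,0,0,0,40]'
```

```text
clock: 13.95
eef_pos: [0.5576, 0.0268, 0.0868]
tool_rot: [-0.108, 0.994, 0.0, 0.003]
ft_force: [-0.7, 0.0, 13.7]
grip_width: 0.0433
grasp_force: 63.0
clock: 14.2
eef_pos: [0.5569, 0.0267, 0.0827]
tool_rot: [-0.108, 0.994, -0.0, 0.002]
ft_force: [1.3, 1.5, -1.0]
grip_width: 0.0431
grasp_force: 61.8
```

Past the peak. Now following it home gently.

```bash
python3 -m inch '[0,0,-1,0,0,0,40, 0,0,-2,0,0,0,40, 0,0,-3,0,0,0,40, 0,0,-4,0,0,0,40, 0,0,-4,0,0,0,40]'; python3 -m inch '[0,0,-1,0,0,0,40, 0,0,-2,0,0,0,40, 0,0,-2,0,0,0,40]'
```

```text
clock: 14.62
eef_pos: [0.5551, 0.0266, 0.0762]
tool_rot: [-0.108, 0.994, 0.0, -0.0]
ft_force: [2.4, 0.6, -1.1]
grip_width: 0.0433
grasp_force: 62.4
clock: 14.87
eef_pos: [0.5551, 0.0266, 0.076]
tool_rot: [-0.108, 0.994, 0.0, 0.0]
ft_force: [-1.8, 1.0, 7.2]
grip_width: 0.043
grasp_force: 63.3
```

Home at TCP z of about 0.076, as predicted. Adding a little push and letting it settle.

```bash
python3 -m inch '[0,0,-0.5,0,0,0,40, 0,0,-1,0,0,0,40, 0,0,-1,0,0,0,40, 0,0,-1,0,0,0,40, 0,0,-1,0,0,0,40, 0,0,-1,0,0,0,40]'; python3 - <<'E'
from h import *
s=bot.camera("side");cv2.imwrite("pics/e.png",cv2.resize(s[190:340,220:370],(600,600),interpolation=3));o=bot.get_obs();print(o["ft_force"],o["eef_pos"])
E
```

```text
clock: 15.37
eef_pos: [0.5552, 0.0266, 0.0759]
tool_rot: [-0.108, 0.994, 0.0, 0.001]
ft_force: [-4.0, 1.0, 12.6]
grip_width: 0.0429
grasp_force: 63.6
[-2.94458087  0.20376477 12.92807348] [0.55516733 0.02663886 0.07596169]
```

View pics/e.png

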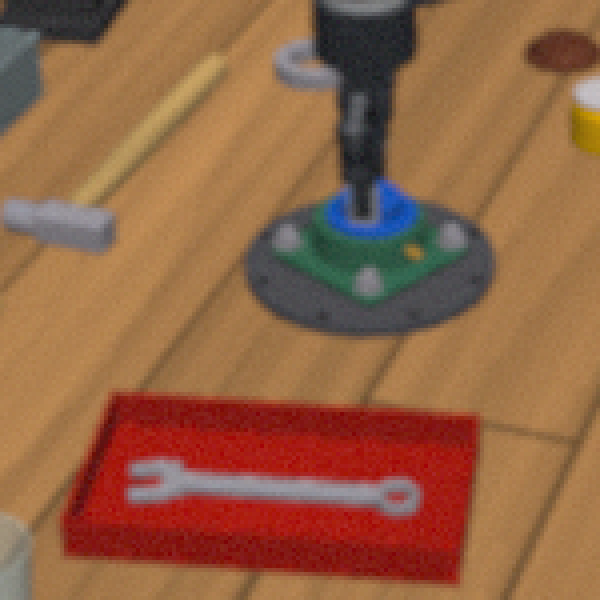

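The cover's rim is flush on the boss at (368,210). The spanner lies flat inside the tray from (140,480) to (400,495), and the push is steady at about 13 N. Handing in.

```bash
python3 -c "
from workcell import bot
print(bot.job_done(), bot.get_obs()['ft_force'])"
```

```text
the job is handed in; nothing more can be done
the job is handed in; nothing more can be done
```

The spanner is flat in the red tray, and the blue cover is snapped home in the bearing with the gripper still pressing down at about 13 N; the job is handed in at about 15.5 s, though no verdict came back.

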